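# Roll the round blank to the white line

### The arm

A 6-joint arm with a two-finger parallel gripper is mounted at the origin on the work surface; the furniture and walls round the work are solid. World frame = base frame: x ahead of the robot, y to its left, z up, the work surface at z = 0. Lengths are in m, angles in rad, forces in N, time in s.
With the tool pointing down it reaches from about 0.325 to 0.75 m from the base axis. Payload 7.6 kg.
Tool frame: the origin (TCP) lies between the finger pads, 19 mm behind the fingertips; this is the grasp point; z points along the fingers, y is the line along which they close (so a half turn about z gives the same grasp; the last joint's range is limited). The gripper opens to 85 mm and grips with 20 to 120 N. Pads are 22 mm wide; open, the fingers measure 114 mm over their backs; the gripper's body (76 mm by 85 mm) begins 54 mm behind the grasp point. The pads swing forward as they close: fully open they stand 13 mm farther back than shut.
Start: joints at [1.253, 0.052, 1.401, -0, 1.689, -0.07], TCP at [0.129, 0.509, 0.25] pointing down, gripper open.
Joint ranges: [-2.9, 2.9], [-0.91, 2.17], [0.12, 2.37], [-1.06, 4.2], [0.26, 2.73], [-2.93, 2.93]. Speed limits (rad/s): [2.57, 2.57, 3.01, 3.14, 3.14, 3.14].

### API

Orientations are given as a unit quaternion [x, y, z, w].
In Python, from rig import * gives the robot as it stands. The module is installed in compiled form; this text tells all that it offers.
- The arm moves only by the tool carry_out, never from a script. Its argument "plan" is a list of rows, each a list of 7 numbers: the finger opening in m, from 0 to 0.0854, then the shift along the world's x, y, z in m, then the turn, a rotation vector about the world's x, y, z in degrees. In form: [[claw, dx, dy, dz, wx, wy, wz], ...]. A call has exactly 5 rows; each row is the pose to reach, as a shift and turn from the pose commanded when the call began; what a row does not reach only later rows make up. A row lasts 1/12 s, in which the tool goes at most 41.7 mm and 7.16 degrees, less where a joint would pass 70% of its speed; a pose out of reach is approached as far as the arm can. A call with a gripper value outside its range is refused whole. The fingers move at their own pace and stop on an object; "squeeze" is the grip in N (left out, the last holds). Time passes only in rows, so rows that repeat a pose let the fingers close, or fill a call up. It gives the time, the measured TCP pose, the force, the opening and the grip force at its end, in the units of the state.
- state(): the state, without advancing time (a new reading comes with each control period).
- grab_frame(name): name is "side" or "top"; returns (picture, depth): 420x560x3 uint8, red, green, blue; 420x560 float32, m along the optical axis (not along the pixel's ray), 0 where there is no reading.
- camera_info(name): a dict with "K" (3x3 intrinsics, pixels), "T" (4x4, takes a point from camera to world coordinates). Camera axes: x right, y down, z forward; pixel columns grow to the right and rows downward; lengths in m; the calibration is good to about 2 mm. A picture is of the moment at which its call begins. camera_info takes no time and is no camera call.
- sign_off(): hands the job in; it is judged then, once.
The state is a dict: "time_s": time; "q": joint angles; "joint_vel": joint speeds; "tau": joint torques, N m; "eef_pos": TCP position; "tool_rot": TCP orientation; "contact_force": force on the tool from outside, world axes, zero at the start; "moment": the same for the moment, N m; "opening": finger opening in m; "grip_force": force on a finger pad.
Only numpy, scipy, OpenCV 4.12 (cv2) and the standard library are available. Lean on these libraries where they do the work, as an engineer would, in place of code of your own. Each camera call takes 0.05 s, during which the arm holds its last target. There are 200 camera calls.

### The job

Roll the round wooden blank along the rubber-faced setting-out board by pushing across its top with the fingertips, until it lies at rest squarely over the white line between the two steel pointers, within about a centimetre, and then leave it there untouched. Roll it only from on top: do not shove it from the side, drag it without turning, pick it up or let it run off to the batten, and leave the other things on the board and table where they are.

Things in the scene. Friction and masses are not known exactly. Their poses are not given: they have to be found in the camera images.
- blank: solid round beech blank, 90 mm diameter, 150 mm long, 0.4-0.85 kg, on the board, about parallel to the line and 75-150 mm from it (+y side). Origin: its middle, 63 mm above the table (top: 108 mm). x: its axis; y, z turn. Rolls half as far as non-slipping fingertips on its top, so a fingertip soon passes over the top: use several strokes. At 50 mm/s it coasts a few mm and stops. Friction 0.6.
- board: fixed rubber-faced board, 260 (its x) by 500 mm (its y), 18 mm thick, a batten 10 mm high, 18 mm wide across each y end. Origin: centre of its underside, on the table. x runs along the white line; the blank must roll towards -y. Steel pointer plates 4 mm high at the ends of the line, 95 to 127 mm either side of its middle.
- line (a point): middle of the white line (3 mm wide) on the board's face, 90 mm from the board's centre towards its -y, 18 mm above the table; the axes are those of the board. The blank's axis must come to lie straight above this line (x axes parallel).
- masking_tape: roll of masking tape, 104 mm across, 25 mm high, hollow, lying flat on the board behind the blank (the blank rolls away from it); origin: centre of its underside; leave it alone
- pencil: red pencil, 136 mm long, 8 mm thick, lying across the board beyond the white line, about 110 mm past it, along the batten; origin: centre of its underside, along its own y; leave it alone
- screw_box: open cardboard box of screws, 65 x 90 x 35 mm, on the table to the right of the board; origin: centre of its underside; leave it alone
- offcut_tri: triangular wooden offcut, 65 x 120 x 18 mm, on the table to the left of the board; origin: centre of its underside; leave it alone
- hinge_part: flat steel hinge, 64 x 60 x 8 mm, lying beyond the board; origin: centre of its underside; leave it alone
Not all that is in view belongs to the job. What is shaped like the blank but turquoise is not meant.

How it is judged:
By the outcome, as a careful person would: the job done as asked, in the order asked, and still so for the second after the job is handed in, with the robot touching nothing.
It also fails if it takes over 64 s, if anything falls off the work surface, if the arm or the gripper's body presses on something with over 40 N, if the wrist force passes 120 N, or if a joint passes its speed limit or range.

## Working session

There is one attempt and no reset: what is moved stays moved. The work goes in short steps, Python scripts to look and compute and a tool call to move; the robot and the scene stay as the last step left them, time stands still between calls to the robot, and variables do not carry over. Pictures are saved under pics/ and viewed, at most 10 in all, crops included, and the job is handed in when it is done.

Besides the shell and the picture viewer there is one more tool, called after "Request:" by a JSON object that holds its "name" and its "arguments", one argument or row to a line. carry_out: Moves the arm, as the interface text tells. Its arguments: {"type":"object","properties":{"plan":{"type":"array"},"squeeze":{"type":"number"}},"required":["plan"]}

```bash
mkdir -p pics; cat > h.py <<'E'
from rig import *
import numpy as np, cv2
def snap(n,f):
    p,d=grab_frame(n); cv2.imwrite(f'pics/{f}.png',p[:,:,::-1]); np.save(f'pics/{f}_d.npy',d); return p,d
def pts(n,d):
    c=camera_info(n);K=np.array(c['K']);T=np.array(c['T'])
    v,u=np.mgrid[:d.shape[0],:d.shape[1]]
    P=np.stack([(u-K[0,2])/K[0,0]*d,(v-K[1,2])/K[1,1]*d,d],-1)
    return P@T[:3,:3].T+T[:3,3]
def ray(n,u,v,z):
    c=camera_info(n);K=np.array(c['K']);T=np.array(c['T'])
    r=T[:3,:3]@np.linalg.inv(K)@np.array([u,v,1.]);o=T[:3,3]
    return o+r*(z-o[2])/r[2]
E
python3 - <<'E'
from h import *
for n in('top','side'):
    snap(n,n+'0')
    print(np.round(camera_info(n)['T'],3).tolist())
a=cv2.imread('pics/top0.png')
s=state();print(s['eef_pos'],s['tool_rot'],s['contact_force'],s['time_s'])
E
```

```text
[[0.015, -0.981, 0.192, 0.193], [-1.0, -0.017, -0.013, 0.051], [0.016, -0.191, -0.981, 1.718], [0.0, 0.0, 0.0, 1.0]]
[[0.999, 0.035, -0.032, 0.525], [0.046, -0.53, 0.846, -1.108], [0.012, -0.847, -0.531, 0.798], [0.0, 0.0, 0.0, 1.0]]
[0.12866971 0.50874356 0.24926962] [ 1.23578571e-01  9.92334557e-01 -6.67171073e-04 -1.37653922e-04] [ 0.41466593 -0.39642183 -1.34608596] 0.1
```

View pics/top0.png

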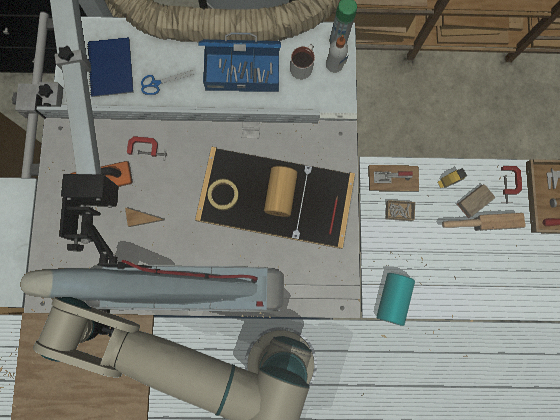

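View pics/side0.png

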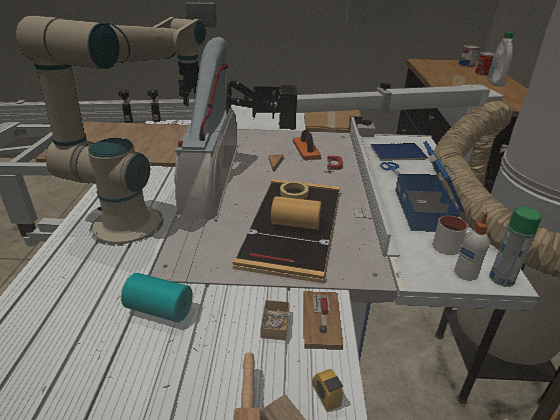

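The top view shows the blank at about (281,191), the line between pointers at (307,170) and (296,236), the tape at (223,194) and the pencil at (334,214). A tall grey machine body (rows 265–310) and a boom at the left (90,200) are obstacles. The side view confirms this.

```bash
python3 - <<'E'
from h import *
from scipy.ndimage import label
p=cv2.imread('pics/top0.png');d=np.load('pics/top0_d.npy');P=pts('top',d)
hsv=cv2.cvtColor(p,cv2.COLOR_BGR2HSV)
def z(u,v): return np.round(P[v,u],3)
for n,u,v in [('body',60,285),('body',150,288),('body',260,290),('bodyR',275,270),('bodytop',150,272),('bodybot',150,305),('red',150,268),('gantry',90,190),('beam',85,120),('beam',70,40),('blk',80,220),('blk',105,245),('fence',250,118),('hose',230,20),('robot',60,335),('rob',200,375),('board',320,215),('blank',281,191),('table',250,265)]: print(n,u,v,z(u,v))
# height map
g={}
for y in np.arange(.75,-.5,-.1):
    r=[]
    for x in np.arange(0,.95,.05):
        m=(abs(P[...,0]-x)<.025)&(abs(P[...,1]-y)<.05)&(d>0)
        r.append(int(100*P[m][:,2].max()) if m.any() else -1)
    print('%.2f'%y,r)
# line ends/pointers and board edges
m=(hsv[...,2]>170)&(hsv[...,1]<60); m[:160]=0;m[245:]=0;m[:,:285]=0;m[:,320:]=0
v,u=np.nonzero(m);print(len(u));
L=np.array([ray('top',a,b,.019) for a,b in zip(u,v)])
vx,vy,x0,y0=cv2.fitLine(L[:,:2].astype(np.float32),cv2.DIST_HUBER,0,.01,.01).ravel();print('line dir',vx,vy,x0,y0,L[:,:2].min(0),L[:,:2].max(0),'ang',np.degrees(np.arctan(vy/vx)))
t=(L[:,0]-x0)*vx+(L[:,1]-y0)*vy; print(t.min(),t.max())
# blank
m=(P[...,2]>.07)&(P[...,2]<.13)&(P[...,0]>.4)&(P[...,0]<.7)&(abs(P[...,1])<.25)&(hsv[...,1]>70)
B=P[m];print(m.sum(),B[:,:2].min(0),B[:,:2].max(0),B[:,2].max())
c,s_,a=cv2.minAreaRect(B[:,:2].astype(np.float32));print('blank',c,s_,a)
T=B[B[:,2]>np.percentile(B[:,2],70)];print('ridge',T.mean(0),cv2.minAreaRect(T[:,:2].astype(np.float32)))
E
```

```text
body 60 285 [0.227 0.541 0.477]
body 150 288 [0.224 0.342 0.411]
body 260 290 [0.227 0.068 0.272]
bodyR 275 270 [0.289 0.026 0.172]
bodytop 150 272 [0.266 0.354 0.37 ]
bodybot 150 305 [0.181 0.376 0.248]
red 150 268 [0.284 0.381 0.252]
gantry 90 190 [0.5   0.558 0.283]
beam 85 120 [0.719 0.6   0.255]
beam 70 40 [0.973 0.665 0.262]
blk 80 220 [0.456 0.682 0.002]
blk 105 245 [0.346 0.511 0.259]
fence 250 118 [0.815 0.117 0.041]
hose 230 20 [1.143 0.192 0.107]
robot 60 335 [0.116 0.503 0.547]
rob 200 375 [0.04  0.188 0.577]
board 320 215 [ 0.484 -0.125  0.019]
blank 281 191 [0.548 0.009 0.097]
table 250 265 [0.314 0.107 0.002]
0.75 [2, 3, 2, 2, 0, -1, 1, 1, 1, 1, 1, 0, 2, 1, 0, 1, 9, 8, 26]
0.65 [2, 2, -1, -1, 47, 47, 0, 28, 28, 28, 29, 29, 26, 26, 26, 26, 26, 26, 30]
0.55 [2, 56, 56, 55, 55, 48, 33, 32, 28, 27, 29, 29, 26, 26, 26, 25, 9, 8, 2]
0.45 [-1, 55, 55, 56, 56, 47, 42, 33, 0, 3, 2, 1, 1, 1, 2, 2, 9, 8, 2]
0.35 [55, 56, 55, 54, 44, 44, 42, 1, 1, 1, 1, 1, 2, 1, 1, 1, 9, 8, 1]
0.25 [58, 58, 56, 25, 39, 39, 27, 1, 1, 3, 5, 5, 5, 3, 3, 0, 9, 8, 1]
0.15 [60, 59, 54, 24, 34, 34, 25, 1
[... 247 characters left out ...]
-0.25 [1, 1, 1, 1, 1, 1, 0, 1, 3, 3, 3, 3, 3, 3, 1, 1, 1, 1, 1]
-0.35 [1, 0, 1, 10, 9, 9, 9, 1, 1, 1, 3, 4, 8, 4, 1, -1, -1, -1, -1]
-0.45 [1, 1, 1, 1, 7, 8, 8, 1, 1, 4, 4, 3, 9, 8, 1, -81, -80, -80, -80]
26
line dir 0.98616105 -0.1657902 0.50607735 -0.058679074 [ 0.40534017 -0.08116275] [ 0.65372608 -0.03170097] ang -9.543141
-0.10083994261391581 0.1481913376448211
1243 [ 0.47313048 -0.04055347] [0.63083887 0.06304016] 0.1175669948678173
blank (0.5531554222106934, 0.010372962802648544) (0.08880697935819626, 0.1503797471523285) 81.74581146240234
ridge [0.55310365 0.01020876 0.10845514] ((0.5530537962913513, 0.009718179702758789), (0.05430888012051582, 0.14974191784858704), 79.86480712890625)
```

```bash
python3 - <<'E'
import cv2
p=cv2.imread('pics/top0.png')[135:260,185:365];q=cv2.imread('pics/side0.png')[10:290,130:400]
cv2.imwrite('pics/c1.png',cv2.resize(p,None,fx=4.4,fy=4.4,interpolation=cv2.INTER_CUBIC))
E
```

```text
(no output)
```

View pics/c1.png

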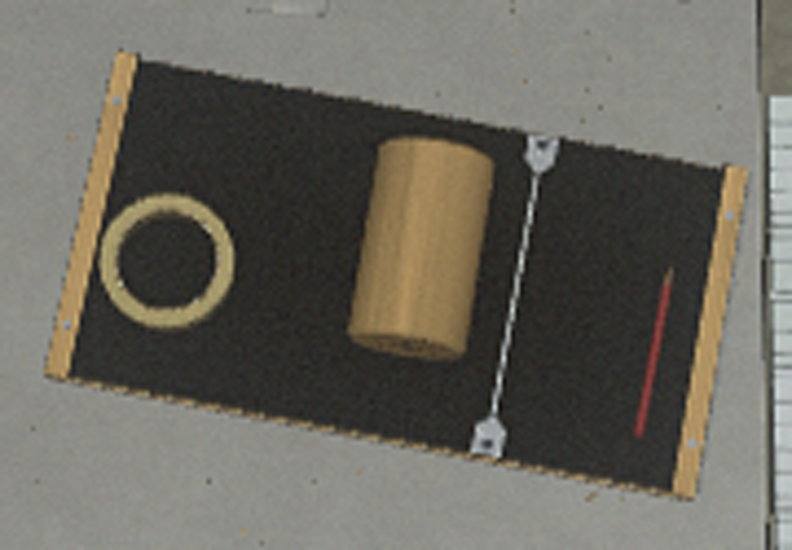

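The crop shows the line from (540,170) to (490,420), the blank with edges nearly parallel to it, and the tape and pencil well clear. First I raise the tool over the machine body.

Request:
{"name": "carry_out", "arguments": {
  "plan": [
    [0.085, 0, 0, 0.03, 0, 0, 0],
    [0.085, 0, 0, 0.07, 0, 0, 0],
    [0.085, 0, 0, 0.11, 0, 0, 0],
    [0.085, 0, 0, 0.15, 0, 0, 0],
    [0.085, 0, 0, 0.18, 0, 0, 0]
  ]
}}

```text
time_s: 0.52
eef_pos: [0.1286, 0.5086, 0.4334]
tool_rot: [0.124, 0.992, 0.001, 0.0]
contact_force: [0.7, 0.4, 1.1]
opening: 0.085
grip_force: 0.0
```

```bash
python3 - <<'E'
from h import *
f=lambda x,y:(185+x/4.4,135+y/4.4)
A=ray('top',*f(540,172),.018);B=ray('top',*f(490,418),.018)
print('line',A,B,(A+B)/2,np.degrees(np.arctan2(A[1]-B[1],A[0]-B[0])))
C=[ray('top',*f(*c),z) for c,z in (((126,53),.028),((747,168),.028),((690,498),.028),((47,377),.028))]
C=np.array(C);ctr=C.mean(0);ex=((C[0]-C[3])+(C[1]-C[2]))[:2];ey=((C[0]-C[1])+(C[3]-C[2]))[:2]
print(C,ctr,np.degrees(np.arctan2(ex[1],ex[0])),np.degrees(np.arctan2(ey[1],ey[0]))-90, np.linalg.norm(ex)/2,np.linalg.norm(ey)/2)
ey/=np.linalg.norm(ey);print('line pred',ctr[:2]-.09*ey)
p=cv2.imread('pics/top0.png');d=np.load('pics/top0_d.npy');P=pts('top',d)
m=(P[...,2]>.06)&(P[...,2]<.13)&(P[...,0]>.45)&(P[...,0]<.66)&(abs(P[...,1])<.2)
B=P[m]
# fit cylinder axis: y=a+b*(x-.55); known R
from scipy.optimize import least_squares
def r(q):
    a,b,zc=q;n=np.hypot(1,b)
    return np.hypot((B[:,1]-a-b*(B[:,0]-.553))/n,B[:,2]-zc)-.045
s=least_squares(r,[.01,-.15,.063],loss='soft_l1',f_scale=.002);print('cyl',s.x,np.degrees(np.arctan(s.x[1])),abs(s.fun).mean())
s=state();print(s['time_s'],s['eef_pos'],s['q'],s['contact_force'])
E
```

```text
line [ 0.62560127 -0.08377397  0.018     ] [ 0.432272   -0.04616093  0.018     ] [ 0.52893664 -0.06496745  0.018     ] -11.009603939890383
[[ 0.71238146  0.23964279  0.028     ]
 [ 0.62924658 -0.24328944  0.028     ]
 [ 0.37278266 -0.19641035  0.028     ]
 [ 0.45644925  0.28972293  0.028     ]] [0.54271499 0.02241648 0.028     ] -10.7152192730326 -9.766398178318738 0.2607445538260712 0.4916580918503022
line pred [ 0.52744815 -0.0662792 ]
cyl [ 0.01036407 -0.14788822  0.06249723] -8.412395811934358 0.0030059214531175786
0.5167 [0.12862637 0.5086166  0.4334375 ] [ 1.25270567e+00  9.63540259e-02  9.89322426e-01 -8.97364188e-06
  2.05297794e+00 -7.03419758e-02] [0.74217567 0.37234635 1.12234235]
```

Request:
{"name": "carry_out", "arguments": {
  "plan": [
    [0.085, 0, 0, 0.04, 0, 0, 0],
    [0.085, 0, 0, 0.08, 0, 0, 0],
    [0.085, -0.003, -0.01, 0.1, 0, 0, 0],
    [0.085, -0.01, -0.045, 0.1, 0, 0, 0],
    [0.085, -0.02, -0.08, 0.1, 0, 0, 0]
  ]
}}

```text
time_s: 0.93
eef_pos: [0.1094, 0.4299, 0.529]
tool_rot: [0.124, 0.992, -0.001, -0.0]
contact_force: [-0.7, 0.6, 1.0]
opening: 0.0848
grip_force: 0.0
```

Request:
{"name": "carry_out", "arguments": {
  "plan": [
    [0.085, 0.034, -0.013, 0, 0, 0, -5],
    [0.085, 0.07, -0.027, 0, 0, 0, -10],
    [0.085, 0.104, -0.044, 0, 0, 0, -15],
    [0.085, 0.137, -0.064, 0, 0, 0, -20],
    [0.085, 0.168, -0.087, 0, 0, 0, -25]
  ]
}}

```text
time_s: 1.35
eef_pos: [0.2783, 0.3411, 0.5292]
tool_rot: [0.337, 0.941, -0.001, -0.0]
contact_force: [0.8, 1.3, 0.6]
opening: 0.085
grip_force: 0.0
```

Request:
{"name": "carry_out", "arguments": {
  "plan": [
    [0.085, 0.026, -0.03, 0, 0, 0, -6],
    [0.085, 0.052, -0.06, 0, 0, 0, -12],
    [0.085, 0.078, -0.09, 0, 0, 0, -18],
    [0.085, 0.104, -0.12, 0, 0, 0, -24],
    [0.085, 0.13, -0.15, 0, 0, 0, -30]
  ]
}}

```text
time_s: 1.77
eef_pos: [0.4076, 0.1902, 0.5298]
tool_rot: [0.57, 0.822, -0.0, -0.0]
contact_force: [1.2, 1.0, 0.2]
opening: 0.0849
grip_force: 0.0
```

Request:
{"name": "carry_out", "arguments": {
  "plan": [
    [0.085, 0.024, -0.028, -0.02, 0, 0, -6],
    [0.085, 0.05, -0.054, -0.04, 0, 0, -12],
    [0.085, 0.076, -0.08, -0.06, 0, 0, -18],
    [0.085, 0.102, -0.106, -0.08, 0, 0, -24],
    [0.085, 0.128, -0.132, -0.1, 0, 0, -30]
  ]
}}

```text
time_s: 2.18
eef_pos: [0.535, 0.059, 0.4292]
tool_rot: [0.763, 0.646, -0.0, -0.0]
contact_force: [0.1, -0.2, 0.7]
opening: 0.085
grip_force: 0.0
```

Request:
{"name": "carry_out", "arguments": {
  "plan": [
    [0.085, 0.004, -0.008, -0.038, 0, 0, 0],
    [0.085, 0.008, -0.016, -0.076, 0, 0, 0],
    [0.085, 0.012, -0.024, -0.114, 0, 0, 0],
    [0.085, 0.016, -0.032, -0.152, 0, 0, 0],
    [0.085, 0.0195, -0.04, -0.19, 0, 0, 0]
  ]
}}

```text
time_s: 2.6
eef_pos: [0.5533, 0.0202, 0.2382]
tool_rot: [0.762, 0.648, -0.0, -0.0]
contact_force: [0.7, 0.5, -0.1]
opening: 0.0853
grip_force: 0.0
```

Request:
{"name": "carry_out", "arguments": {
  "plan": [
    [0.085, 0, 0, -0.035, 0, 0, 0],
    [0.085, 0, 0, -0.065, 0, 0, 0],
    [0.085, 0, 0, -0.09, 0, 0, 0],
    [0.085, 0, 0, -0.1, 0, 0, 0],
    [0.085, 0, 0, -0.1, 0, 0, 0]
  ]
}}

```text
time_s: 3.02
eef_pos: [0.5521, 0.0207, 0.1374]
tool_rot: [0.762, 0.648, -0.002, -0.002]
contact_force: [-1.1, -0.7, 0.5]
opening: 0.0846
grip_force: 0.0
```

```bash
python3 - <<'E'
from h import *
p,_=snap('side','s1'); t,_=snap('top','t1')
a=cv2.resize(p[150:290,220:360],(560,560),interpolation=2)
cv2.imwrite('pics/s1c.png',a[:,:,::-1])
s=state();print(s['eef_pos'],s['contact_force'],s['moment'])
E
```

```text
[0.55414114 0.02066449 0.14180421] [ 0.21767718 -0.25114332  0.84475811] [ 3.95985168e-05 -3.14769728e-02 -3.93138198e-02]
```

View pics/s1c.png

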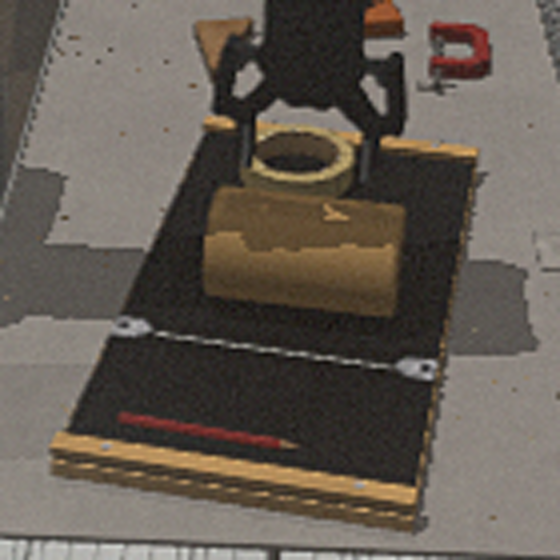

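The side crop shows both fingertips just above and slightly behind the top of the blank ((245,180), (365,180)), about evenly placed along it. I now lower them to touch.

Request:
{"name": "carry_out", "arguments": {
  "plan": [
    [0.085, 0, 0, -0.003, 0, 0, 0],
    [0.085, 0, 0, -0.006, 0, 0, 0],
    [0.085, 0, 0, -0.009, 0, 0, 0],
    [0.085, 0, 0, -0.012, 0, 0, 0],
    [0.085, 0, 0, -0.012, 0, 0, 0]
  ]
}}

```text
time_s: 3.53
eef_pos: [0.5534, 0.0207, 0.128]
tool_rot: [0.762, 0.648, -0.0, -0.0]
contact_force: [0.4, -0.1, -0.2]
opening: 0.0849
grip_force: 0.0
```

Request:
{"name": "carry_out", "arguments": {
  "plan": [
    [0.085, 0, 0, -0.002, 0, 0, 0],
    [0.085, 0, 0, -0.004, 0, 0, 0],
    [0.085, 0, 0, -0.006, 0, 0, 0],
    [0.085, 0, 0, -0.008, 0, 0, 0],
    [0.085, 0, 0, -0.009, 0, 0, 0]
  ]
}}

```text
time_s: 3.95
eef_pos: [0.5535, 0.0206, 0.1191]
tool_rot: [0.762, 0.648, -0.0, -0.0]
contact_force: [0.3, 0.2, 0.9]
opening: 0.085
grip_force: 0.0
```

Request:
{"name": "carry_out", "arguments": {
  "plan": [
    [0.085, 0, 0, -0.001, 0, 0, 0],
    [0.085, 0, 0, -0.002, 0, 0, 0],
    [0.085, 0, 0, -0.003, 0, 0, 0],
    [0.085, 0, 0, -0.004, 0, 0, 0],
    [0.085, 0, 0, -0.004, 0, 0, 0]
  ]
}}

```text
time_s: 4.37
eef_pos: [0.5535, 0.0206, 0.1153]
tool_rot: [0.762, 0.648, -0.0, -0.0]
contact_force: [0.6, 0.7, -0.6]
opening: 0.0851
grip_force: 0.0
```

Request:
{"name": "carry_out", "arguments": {
  "plan": [
    [0.085, 0, 0, -0.001, 0, 0, 0],
    [0.085, 0, 0, -0.0015, 0, 0, 0],
    [0.085, 0, 0, -0.002, 0, 0, 0],
    [0.085, 0, 0, -0.0025, 0, 0, 0],
    [0.085, 0, 0, -0.0025, 0, 0, 0]
  ]
}}

```text
time_s: 4.78
eef_pos: [0.5537, 0.0207, 0.1134]
tool_rot: [0.762, 0.648, 0.0, 0.0]
contact_force: [-1.3, -0.3, 1.0]
opening: 0.0852
grip_force: 1.3
```

Request:
{"name": "carry_out", "arguments": {
  "plan": [
    [0.085, 0, 0, -0.0005, 0, 0, 0],
    [0.085, 0, 0, -0.001, 0, 0, 0],
    [0.085, 0, 0, -0.0015, 0, 0, 0],
    [0.085, 0, 0, -0.0015, 0, 0, 0],
    [0.085, 0, 0, -0.0015, 0, 0, 0]
  ]
}}

```text
time_s: 5.2
eef_pos: [0.5538, 0.0209, 0.1132]
tool_rot: [0.761, 0.648, 0.001, 0.0]
contact_force: [-5.6, 2.3, 10.3]
opening: 0.0846
grip_force: 5.2
```

Request:
{"name": "carry_out", "arguments": {
  "plan": [
    [0.085, -0.001, -0.004, 0, 0, 0, 0],
    [0.085, -0.002, -0.011, 0, 0, 0, -0.3],
    [0.085, -0.004, -0.019, 0, 0, 0, -0.6],
    [0.085, -0.005, -0.027, 0, 0, 0, -1],
    [0.085, -0.006, -0.032, 0, 0, 0, -1]
  ]
}}

```text
time_s: 5.62
eef_pos: [0.5487, -0.012, 0.1136]
tool_rot: [0.767, 0.641, 0.001, 0.001]
contact_force: [1.2, 1.0, 9.2]
opening: 0.0847
grip_force: 4.6
```

Request:
{"name": "carry_out", "arguments": {
  "plan": [
    [0.085, 0, 0, 0, 0, 0, 0],
    [0.085, 0, 0, 0.002, 0, 0, 0],
    [0.085, 0, 0, 0.005, 0, 0, 0],
    [0.085, 0, 0, 0.012, 0, 0, 0],
    [0.085, 0, 0, 0.015, 0, 0, 0]
  ]
}}

```text
time_s: 6.03
eef_pos: [0.5477, -0.0113, 0.1272]
tool_rot: [0.767, 0.642, 0.0, 0.0]
contact_force: [0.7, 0.1, 1.4]
opening: 0.0849
grip_force: 0.0
```

```bash
cat >> h.py <<'E'
from scipy.optimize import least_squares
LM=np.array([.5285,-.0655]);LA=-10.6
def meas(f):
    # blank ends/flank from both cameras: fit the cylinder of known R to depth points, away from the fingers
    out=[]
    for n in('top','side'):
        p,d=snap(n,f+n);P=pts(n,d);h=cv2.cvtColor(p,cv2.COLOR_RGB2HSV)
        m=(P[...,2]>.03)&(P[...,2]<.113)&(P[...,0]>.44)&(P[...,0]<.67)&(P[...,1]>-.16)&(P[...,1]<.1)&(h[...,1]>70)&(h[...,0]<30)
        m=cv2.erode(m.astype(np.uint8),np.ones((5,5)))>0
        B=P[m]
        r=lambda q:np.hypot((B[:,1]-q[0]-q[1]*(B[:,0]-.553))*np.cos(np.arctan(q[1])),B[:,2]-.063)-.045
        s=least_squares(r,[B[:,1].mean(),-.17],loss='soft_l1',f_scale=.002).x
        a=np.radians(LA);c=np.array([.553,s[0]])-LM
        print(n,len(B),'y@.553 %.4f yaw %.1f'%(s[0],np.degrees(np.arctan(s[1]))),'dist to line %.4f'%(c@[-np.sin(a),np.cos(a)]),'x range',np.percentile(B[:,0],[1,99]).round(3))
    q=state();print(q['time_s'],q['eef_pos'],q['contact_force'])
E
python3 -c "
from h import *
meas('m1')"
```

```text
top 25 y@.553 -0.0074 yaw -16.1 dist to line 0.0616 x range [0.523 0.551]
side 1016 y@.553 -0.0074 yaw -8.4 dist to line 0.0616 x range [0.48  0.617]
6.1333 [ 0.54798435 -0.01130055  0.12732987] [-0.00239303 -0.04016933 -0.367964  ]
```

Request:
{"name": "carry_out", "arguments": {
  "plan": [
    [0.085, 0.001, 0.007, 0, 0, 0, 0.5],
    [0.085, 0.0025, 0.014, 0, 0, 0, 1],
    [0.085, 0.0025, 0.014, -0.008, 0, 0, 1],
    [0.085, 0.0025, 0.014, -0.013, 0, 0, 1],
    [0.085, 0.0025, 0.014, -0.015, 0, 0, 1]
  ]
}}

```text
time_s: 6.55
eef_pos: [0.5504, 0.0032, 0.1131]
tool_rot: [0.761, 0.648, 0.0, 0.0]
contact_force: [-11.1, 3.3, 24.8]
opening: 0.0848
grip_force: 12.5
```

Request:
{"name": "carry_out", "arguments": {
  "plan": [
    [0.085, -0.001, -0.004, 0, 0, 0, 0],
    [0.085, -0.002, -0.011, 0, 0, 0, -0.4],
    [0.085, -0.004, -0.02, 0, 0, 0, -0.8],
    [0.085, -0.0055, -0.029, 0, 0, 0, -1.3],
    [0.085, -0.0065, -0.035, 0, 0, 0, -1.5]
  ]
}}

```text
time_s: 6.97
eef_pos: [0.5446, -0.0331, 0.1135]
tool_rot: [0.77, 0.638, 0.001, 0.001]
contact_force: [0.1, 0.4, 11.1]
opening: 0.085
grip_force: 5.9
```

Request:
{"name": "carry_out", "arguments": {
  "plan": [
    [0.085, 0, 0, 0, 0, 0, 0],
    [0.085, 0, 0, 0.002, 0, 0, 0],
    [0.085, 0, 0, 0.005, 0, 0, 0],
    [0.085, 0, 0, 0.012, 0, 0, 0],
    [0.085, 0, 0, 0.015, 0, 0, 0]
  ]
}}

```text
time_s: 7.38
eef_pos: [0.5436, -0.0322, 0.1268]
tool_rot: [0.77, 0.638, -0.0, -0.0]
contact_force: [0.3, -0.1, 0.2]
opening: 0.085
grip_force: 0.0
```

```bash
python3 -c "
from h import *
meas('m2')"
```

```text
top 21 y@.553 -0.0255 yaw -10.8 dist to line 0.0438 x range [0.522 0.547]
side 1020 y@.553 -0.0255 yaw -8.3 dist to line 0.0438 x range [0.478 0.613]
7.4833 [ 0.54387717 -0.0322782   0.12707073] [-0.34899618  0.87878142  0.22626058]
```

```bash
python3 - <<'E'
from h import *
p=cv2.imread('pics/m2side.png')
P=np.load('pics/m2side_d.npy')
h=cv2.cvtColor(p,cv2.COLOR_BGR2HSV)
W=pts('side',P)
m=(h[...,2]>130)&(h[...,1]<60)&(abs(W[...,2]-.02)<.012)&(W[...,0]>.40)&(W[...,0]<.66)&(W[...,1]>-.1)&(W[...,1]<-.03)
v,u=np.nonzero(m);L=np.array([ray('side',a,b,.018)[:2] for a,b in zip(u,v)])
for sel in (np.ones(len(L),bool),(L[:,0]>.44)&(L[:,0]<.615)):
    vx,vy,x0,y0=cv2.fitLine(L[sel].astype(np.float32),cv2.DIST_HUBER,0,.01,.01).ravel()
    print(sel.sum(),'yaw',np.degrees(np.arctan(vy/vx)),'y@.5285',y0+(.5285-x0)*vy/vx, 'y@.553',y0+(.553-x0)*vy/vx)
print(L.min(0),L.max(0))
# depth bias check of the board's face near the line
b=(h[...,2]<60)&(W[...,0]>.45)&(W[...,0]<.6)&(W[...,1]>-.16)&(W[...,1]<-.1);print('face z',np.median(W[b][:,2]))
cv2.imwrite('pics/m2c.png',cv2.resize(p[165:285,225:355],None,fx=5,fy=5,interpolation=cv2.INTER_CUBIC)[:600])
E
```

```text
56 yaw -10.515899 y@.5285 -0.06376007 y@.553 -0.0683079
19 yaw -10.244742 y@.5285 -0.06399018 y@.553 -0.068418175
[ 0.40508028 -0.09157282] [ 0.65074729 -0.03298978]
face z 0.01868399862713388
```

View pics/m2c.png

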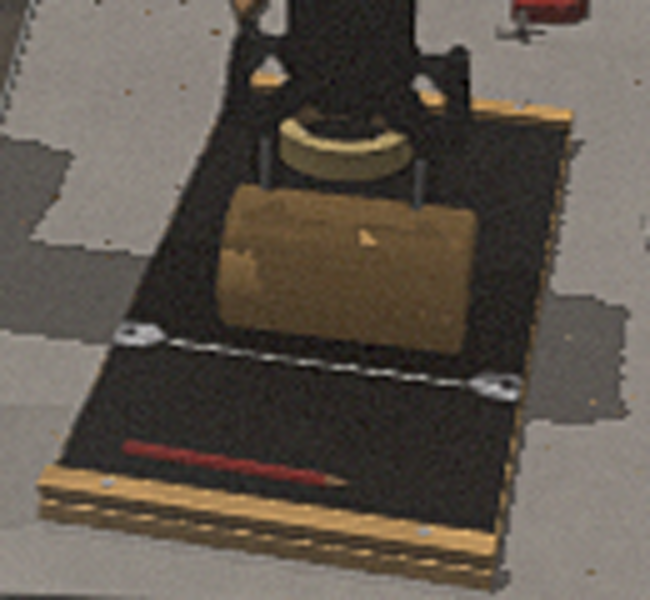

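The crop shows the blank still about parallel to the line ((165,343)–(470,385)), some 43 mm behind it, with tape and pencil untouched. Two more strokes follow, then I measure.

Request:
{"name": "carry_out", "arguments": {
  "plan": [
    [0.085, 0.001, 0.009, 0, 0, 0, 0.5],
    [0.085, 0.0025, 0.017, 0, 0, 0, 1],
    [0.085, 0.0025, 0.017, -0.008, 0, 0, 1],
    [0.085, 0.0025, 0.017, -0.013, 0, 0, 1],
    [0.085, 0.0025, 0.017, -0.0148, 0, 0, 1]
  ]
}}

```text
time_s: 7.9
eef_pos: [0.5463, -0.0148, 0.1132]
tool_rot: [0.764, 0.645, 0.0, 0.0]
contact_force: [-10.1, 2.7, 23.0]
opening: 0.085
grip_force: 11.6
```

Request:
{"name": "carry_out", "arguments": {
  "plan": [
    [0.085, -0.001, -0.004, 0, 0, 0, 0],
    [0.085, -0.002, -0.011, 0, 0, 0, -0.5],
    [0.085, -0.0035, -0.02, 0, 0, 0, -1],
    [0.085, -0.005, -0.029, 0, 0, 0, -1.5],
    [0.085, -0.0055, -0.035, 0, 0, 0, -2]
  ]
}}

```text
time_s: 8.32
eef_pos: [0.5408, -0.051, 0.1134]
tool_rot: [0.776, 0.631, 0.0, 0.001]
contact_force: [-4.4, 0.4, 13.7]
opening: 0.085
grip_force: 6.8
```

Request:
{"name": "carry_out", "arguments": {
  "plan": [
    [0.085, 0, 0, 0, 0, 0, 0],
    [0.085, 0, 0, 0.002, 0, 0, 0],
    [0.085, 0, 0, 0.005, 0, 0, 0],
    [0.085, 0, 0, 0.012, 0, 0, 0],
    [0.085, 0, 0, 0.015, 0, 0, 0]
  ]
}}

```text
time_s: 8.73
eef_pos: [0.5407, -0.0503, 0.1271]
tool_rot: [0.775, 0.631, 0.0, 0.0]
contact_force: [-0.7, 0.3, 0.4]
opening: 0.0851
grip_force: 0.0
```

Request:
{"name": "carry_out", "arguments": {
  "plan": [
    [0.085, 0.001, 0.009, 0, 0, 0, 0.5],
    [0.085, 0.0025, 0.0175, 0, 0, 0, 1],
    [0.085, 0.0025, 0.0175, -0.008, 0, 0, 1],
    [0.085, 0.0025, 0.0175, -0.013, 0, 0, 1],
    [0.085, 0.0025, 0.0175, -0.015, 0, 0, 1]
  ]
}}

```text
time_s: 9.15
eef_pos: [0.5433, -0.0324, 0.1131]
tool_rot: [0.77, 0.638, 0.0, 0.0]
contact_force: [-11.9, 1.9, 23.7]
opening: 0.0851
grip_force: 12.4
```

Request:
{"name": "carry_out", "arguments": {
  "plan": [
    [0.085, -0.001, -0.004, 0, 0, 0, 0],
    [0.085, -0.002, -0.011, 0, 0, 0, -0.5],
    [0.085, -0.0035, -0.02, 0, 0, 0, -1],
    [0.085, -0.005, -0.028, 0, 0, 0, -1.5],
    [0.085, -0.0055, -0.033, 0, 0, 0, -2]
  ]
}}

```text
time_s: 9.57
eef_pos: [0.5379, -0.0666, 0.1134]
tool_rot: [0.781, 0.624, 0.0, 0.001]
contact_force: [-3.7, 0.6, 14.3]
opening: 0.0848
grip_force: 7.2
```

Request:
{"name": "carry_out", "arguments": {
  "plan": [
    [0.085, 0, 0, 0, 0, 0, 0],
    [0.085, 0, 0, 0.002, 0, 0, 0],
    [0.085, 0, 0, 0.005, 0, 0, 0],
    [0.085, 0, 0, 0.012, 0, 0, 0],
    [0.085, 0, 0, 0.015, 0, 0, 0]
  ]
}}

```text
time_s: 9.98
eef_pos: [0.5376, -0.0658, 0.127]
tool_rot: [0.781, 0.625, -0.0, -0.0]
contact_force: [0.9, -0.0, -0.2]
opening: 0.0848
grip_force: 0.0
```

```bash
python3 -c "
from h import *
meas('m3')"
```

```text
top 15 y@.553 -0.0618 yaw -7.8 dist to line 0.0082 x range [0.515 0.54 ]
side 1033 y@.553 -0.0599 yaw -8.4 dist to line 0.0100 x range [0.473 0.609]
10.0833 [ 0.53792897 -0.06584854  0.12729298] [-0.58026384 -0.54467676 -0.64789838]
```

Request:
{"name": "carry_out", "arguments": {
  "plan": [
    [0.085, 0.001, 0.007, 0, 0, 0, 1],
    [0.085, 0.002, 0.0125, 0, 0, 0, 3],
    [0.085, 0.002, 0.0125, -0.008, 0, 0, 3],
    [0.085, 0.002, 0.0125, -0.013, 0, 0, 3],
    [0.085, 0.002, 0.0125, -0.015, 0, 0, 3]
  ]
}}

```text
time_s: 10.5
eef_pos: [0.5398, -0.0531, 0.1133]
tool_rot: [0.764, 0.645, 0.0, 0.0]
contact_force: [-12.2, 1.7, 27.1]
opening: 0.0846
grip_force: 13.6
```

Request:
{"name": "carry_out", "arguments": {
  "plan": [
    [0.085, -0.0005, -0.003, 0, 0, 0, 0],
    [0.085, -0.001, -0.007, 0, 0, 0, -0.5],
    [0.085, -0.002, -0.012, 0, 0, 0, -1],
    [0.085, -0.0025, -0.016, 0, 0, 0, -1.5],
    [0.085, -0.0025, -0.0175, 0, 0, 0, -2]
  ]
}}

```text
time_s: 10.92
eef_pos: [0.5372, -0.0713, 0.1135]
tool_rot: [0.776, 0.631, 0.0, 0.0]
contact_force: [-6.8, 0.9, 15.5]
opening: 0.0851
grip_force: 7.9
```

Request:
{"name": "carry_out", "arguments": {
  "plan": [
    [0.085, 0, 0, 0, 0, 0, 0],
    [0.085, 0, 0, 0, 0, 0, 0],
    [0.085, 0, 0, 0.004, 0, 0, 0],
    [0.085, 0, 0, 0.012, 0, 0, 0],
    [0.085, 0, 0, 0.03, 0, 0, 0]
  ]
}}

```text
time_s: 11.33
eef_pos: [0.5356, -0.0706, 0.1392]
tool_rot: [0.775, 0.631, -0.002, -0.002]
contact_force: [0.5, 0.8, 1.1]
opening: 0.085
grip_force: 0.0
```

Request:
{"name": "carry_out", "arguments": {
  "plan": [
    [0.085, 0, 0, 0.03, 0, 0, 0],
    [0.085, 0, 0, 0.06, 0, 0, 0],
    [0.085, 0, 0, 0.1, 0, 0, 0],
    [0.085, 0, 0.03, 0.13, 0, 0, 0],
    [0.085, 0, 0.06, 0.15, 0, 0, 0]
  ]
}}

```text
time_s: 11.75
eef_pos: [0.5374, -0.0113, 0.2952]
tool_rot: [0.776, 0.63, 0.001, 0.001]
contact_force: [-0.0, 0.1, 0.5]
opening: 0.0847
grip_force: 0.0
```

Request:
{"name": "carry_out", "arguments": {
  "plan": [
    [0.085, 0, 0.03, 0.02, 0, 0, 0],
    [0.085, 0, 0.06, 0.04, 0, 0, 0],
    [0.085, 0, 0.09, 0.06, 0, 0, 0],
    [0.085, 0, 0.12, 0.07, 0, 0, 0],
    [0.085, 0, 0.15, 0.07, 0, 0, 0]
  ]
}}

```text
time_s: 12.17
eef_pos: [0.5372, 0.1407, 0.3647]
tool_rot: [0.775, 0.631, 0.002, 0.001]
contact_force: [-0.1, -0.1, 0.0]
opening: 0.085
grip_force: 0.0
```

```bash
python3 - <<'E'
from h import *
meas('m4')
a=cv2.imread('pics/m4top.png')[135:260,185:365];b=cv2.imread('pics/m4side.png')[165:285,225:355]
cv2.imwrite('pics/m4c.png',np.hstack([cv2.resize(a,(400,278),interpolation=2),cv2.resize(b,(301,278),interpolation=2)]))
E
```

```text
top 649 y@.553 -0.0673 yaw -9.1 dist to line 0.0028 x range [0.466 0.607]
side 1043 y@.553 -0.0687 yaw -8.6 dist to line 0.0013 x range [0.471 0.608]
12.2667 [0.53677507 0.1428     0.36168597] [ 0.60931136 -0.09092078 -0.8181514 ]
```

View pics/m4c.png

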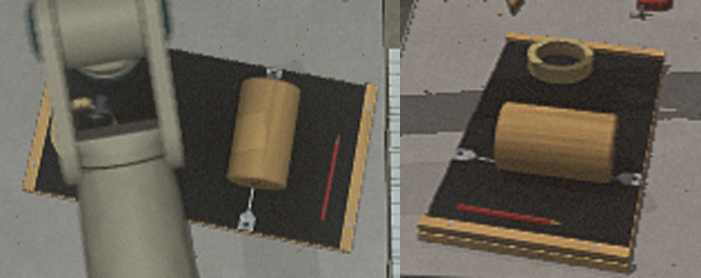

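The blank lies over the line, between the pointers at (245,220) and (275,72) in the left half of the picture. It is within 2–3 mm and about 2° of the line, the tape and pencil have not moved, and the arm is clear.

```bash
python3 -c "
from rig import *
print(sign_off())"
```

```text
the job is handed in; nothing more can be done
None
```

The blank was rolled from on top in five strokes and lies at rest about 1–3 mm from the white line and about 2° off parallel, with the arm clear; the job is handed in, but no verdict was shown.

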